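# Raise the die cabinet's sash to the red mark

## Task

Push the die cabinet's counterweighted window up with your fingertips from beneath its yellow-topped lip until the lip is level with the red mark (not the blue one), then leave it standing there and take the hand away. Only push: do not pinch the lip between the fingers, and leave the dies and the other things lying about as they are.

Things in the scene. Friction and masses are not known exactly. Their poses are not given: they have to be found in the camera images.
- lip_edge (a point): Middle of the lip's front edge, at half thickness. The lip is a level ledge at the foot of the clear window in the cabinet's front: 180 mm wide, standing 45 mm out of the window (which faces the robot's left, more or less), 12 mm thick (underside 6 mm below this point; black rubber below, yellow above). x axis points level into the cabinet, y along the lip away from the robot, z up. Below the lip is free space down to the table.
- sash (a joint): How far the window has been raised, in m: 0 is its lowest place (lip middle 100 mm above the table), 0.205 its top stop. It slides straight up and down, needs roughly 2 to 7 N of push to go up, and stays wherever it is left; it can also be pushed down again.
- window_foot (a point): Point of the window's front face 45 mm along x behind lip_edge, same height and axes. In this plane stand two uprights (24 mm wide, 450 mm high), 130 mm to either side along y, joined by a beam at the top. Behind it, the cabinet's floor is 50 mm above the table, its clear roof 244 mm.
- mark_red_mid (a point): The middle of the red mark, a red tab 36 mm wide and 12 mm thick fixed on the outer side of one of the window frame's two uprights (160 mm from the window's middle, on the robot's side or the far side); its height differs from time to time. The lip is level with it when lip_edge is at the same height as this point.
- mark_blue_mid (a point): The middle of the blue tab of the same shape on the other upright: its own height, not the wanted one.
- die_long: Bystander, not to be disturbed: aluminium block with a brass face, 110 x 36 x 24 mm, lying inside the cabinet; origin at the centre of its underside.
- die_square: Bystander, not to be disturbed: aluminium block with a brass face, 60 x 60 x 24 mm, lying inside the cabinet; origin at the centre of its underside.
- die_loose: Bystander, not to be disturbed: aluminium block with a brass face, 80 x 40 x 24 mm, lying on the table to the left; origin at the centre of its underside.
- flask: Bystander, not to be disturbed: red vacuum flask with black cap, 72 mm across, 170 mm high, standing on the table to the right; origin at the centre of its underside.
- brush: Bystander, not to be disturbed: cleaning brush lying on the table to the left; origin on its underside.
- ring_mech: Bystander, not to be disturbed: steel ring-binder mechanism, 140 mm long, lying on the table to the left; origin at the centre of its underside.

How it is judged:
On the way, in this order (a step that is already met when the one before it is completed fails the run):
1. the fingers push the lip from beneath and the window rises (contact force between the fingers and sash_c1 above 0.5 N and value of joint sash above 0.05 m), for 0.1 s.
2. the lip is level with the red mark, within 8 mm (z of lip_edge in the frame of mark_red_mid between -0.008 and 0.008 m), for 0.2 s.
At the end, for the whole second after the job is handed in: The middle of the lip is within 8 mm of the height of the middle of the red mark and the window is at rest (all of step 2 and velocity of joint sash between -0.005 and 0.005 m/s); the robot touches nothing.
It fails at once if the lip is pinched: the fingers bear on its top and its underside at once (contact force between the fingers and sash_c0 above 0.5 N and contact force between the fingers and sash_c1 above 0.5 N).
It fails at once if a die or another thing lying about is lifted, carried or shoved (more than 20 mm) (distance of any of die_long, die_square, die_loose, flask, brush, ring_mech from where it was at the start of the episode above 0.02 m).
It also fails if it takes over 43 s, if anything falls off the work surface, if the arm or the gripper's body presses on something with over 40 N, if the wrist force passes 120 N, or if a joint passes its speed limit or range.

## Robot

A 6-joint arm with a two-finger parallel gripper is mounted at the origin on the work surface. World frame = base frame: x ahead of the robot, y to its left, z up, the work surface at z = 0. Lengths are in m, angles in rad, forces in N, time in s.
With the tool pointing down it reaches from about 0.35 to 0.775 m from the base axis. Payload 7.3 kg.
Tool frame: the origin (TCP) lies on the mounting face of the last link; the fingertips stand 178 mm ahead of it and the grasp point (between the pads) lies 159 mm ahead of it (robot.tcp_to_tips is the distance from the TCP to the fingertips, in m); z points along the fingers, y is the direction in which the jaws open and shut (so a half turn about z gives the same grasp; the last joint's range is limited). The gripper opens to 92 mm and grips with 3 to 60 N. Pads are 19 mm wide; open, the fingers measure 130 mm over their backs; the gripper's body (75 mm by 190 mm) begins 47 mm behind the grasp point.
Start: joints at [-1.354, 0.342, 1.524, -0, 1.275, -0.146], TCP at [0.186, -0.491, 0.405] pointing down, gripper open.
Joint ranges: [-2.53, 2.53], [-0.77, 2.02], [0.04, 2.7], [-1, 4.14], [0.28, 2.66], [-3.11, 3.11]. Speed limits (rad/s): [2.57, 2.57, 3.14, 3.14, 3.14, 3.14].

## Interface

Orientations are given as [roll, pitch, yaw] about the fixed x, y, z axes, in that order (R = Rz(yaw) Ry(pitch) Rx(roll)).
In Python, from cell import robot, viewer gives the robot as it stands.
- The arm moves only by the shell command python3 -m creep 'ROWS' [OPENING] [FORCE]. ROWS is JSON, a list that holds one entry, the list of rows, each a list of 6 numbers: the shift along the world's x, y, z in mm, then the turn, a rotation vector about the world's x, y, z in degrees. A call has 1 to 5 rows; each row shifts and turns the pose as measured when the row begins; what a row does not reach is not made up. A row lasts 1/12 s, in which the tool goes at most 41.7 mm and 7.16 degrees, less where a joint would pass 70% of its speed; a pose out of reach is approached as far as the arm can. A call with a gripper value outside its range is refused whole. OPENING is the closure, from -1 (fully open) to 1 (shut), set as the call begins (- or left out, the last holds). The fingers move at their own pace and stop on an object; FORCE is the grip in N (left out, the last holds). Time passes only in rows, so rows that do not move let the fingers close. It gives the time, the measured TCP pose, the force and the opening at its end, in the units of the state.
- robot.observe(): the state, without advancing time (a new reading comes with each control period).
- viewer.read_camera(name): name is "scene" or "top" or "wrist"; returns the picture (384x512x3 uint8, blue, green, red); there is no depth.
- viewer.camera_model(name): a dict with "fx", "fy", "cx", "cy" (pixels), "k1" (the pictures are not rectified: a ray, as slopes to the right and down, at radius r is drawn at 1 + k1 r^2 times it, then the intrinsics apply), "pose" (4x4, takes a point from camera to world coordinates); the wrist camera has in their place "mount" (4x4, takes a point from camera to tool coordinates, whose origin is the TCP and whose axes are the flange's). Camera axes: x right, y up, looking along -z (the intrinsics and any distortion apply to the point x, -y, -z); pixel columns grow to the right and rows downward; lengths in m; the calibration is good to about 2 mm. A picture is of the moment at which its call begins: read the wrist's pose just before it. camera_model takes no time and is no camera call.
- robot.hand_in(): hands the job in, once; it reports no verdict.
The state is a dict: "time": time; "qpos": joint angles; "qvel": joint speeds; "joint_efforts": joint torques, N m; "tool_pos": TCP position; "tool_rot": TCP orientation; "contact_force": force on the tool from outside, world axes, zero at the start; "torque": the same for the moment, N m; "opening": finger opening in m.
Only numpy, scipy, OpenCV 4.12 (cv2) and the standard library are available. Lean on these libraries where they do the work, as an engineer would, in place of code of your own. Each camera call takes 0.05 s, during which the arm holds its last target. There are 200 camera calls.

## Working session

There is one attempt and no reset: what is moved stays moved. The work goes in short steps, Python scripts to look and compute and a shell command to move; the robot and the scene stay as the last step left them, time stands still between calls to the robot, and variables do not carry over. Pictures are saved under pics/ and viewed, about 8 in all and at most 12, crops included, and the job is handed in when it is done.

```bash
mkdir -p pics
cat > h.py <<'E'
import numpy as np, cv2
from cell import robot, viewer
from scipy.spatial.transform import Rotation as Ro
def T():
    s=robot.observe(); M=np.eye(4); M[:3,3]=s['tool_pos']; r=np.array(s['tool_rot'])
    M[:3,:3]=Ro.from_euler('xyz',r).as_matrix() if r.size==3 else r
    return M
def ray(m,P,u,v):
    d=np.array([(u-m['cx'])/m['fx'],(v-m['cy'])/m['fy']]); x=d.copy()
    for _ in range(30): x=d/(1+m['k1']*(x@x))
    return P[:3,3],P[:3,:3]@np.array([x[0],-x[1],-1])
def proj(m,P,X):
    c=np.linalg.inv(P)@np.append(X,1); x=np.array([c[0],-c[1]])/-c[2]; x=x*(1+m['k1']*(x@x))
    return x[0]*m['fx']+m['cx'],x[1]*m['fy']+m['cy']
def tri(obs):
    A=0;b=0
    for o,d in obs:
        d=d/np.linalg.norm(d);Q=np.eye(3)-np.outer(d,d);A=A+Q;b=b+Q@o
    X=np.linalg.solve(A,b)
    return X,[np.linalg.norm(np.cross(X-o,d/np.linalg.norm(d))) for o,d in obs]
E
python3 - <<'E'
from h import *
for n in ['scene','top']:
    im=viewer.read_camera(n); cv2.imwrite(f'pics/{n}.png',im); cv2.imwrite(f'pics/{n}1.png',cv2.resize(im,(800,600),interpolation=cv2.INTER_CUBIC)); m=viewer.camera_model(n); print(n,np.round(m['pose'],3).tolist(),m['fx'])
print(viewer.camera_model('wrist')); print(robot.observe())
E
```

```text
scene [[-0.14, -0.662, 0.737, 1.469], [0.99, -0.097, 0.102, 0.117], [0.004, 0.743, 0.669, 1.002], [0.0, 0.0, 0.0, 1.0]] 410.94613548226584
top [[-0.027, 0.98, -0.196, 0.363], [-1.0, -0.027, 0.004, -0.003], [-0.002, 0.196, 0.981, 1.277], [0.0, 0.0, 0.0, 1.0]] 360.15369703425125
{'fx': 285.24613388077285, 'fy': 285.24613388077285, 'cx': 256.33082109659273, 'cy': 196.20197183037266, 'k1': 0.0007618376366534177, 'mount': array([[ 2.28898537e-04,  9.58830467e-01,  2.83979020e-01,
         7.69854045e-02],
       [ 9.99999915e-01, -1.22027898e-04, -3.94023653e-04,
        -3.25632608e-04],
       [-3.43148520e-04,  2.83979086e-01, -9.58830413e-01,
         2.03502843e-02],
       [ 0.00000000e+00,  0.00000000e+00,  0.00000000e+00,
         1.00000000e+00]])}
{'time': 0.1, 'qpos': array([-1.35403296e+00,  3.42680224e-01,  1.52488604e+00, -1.18110313e-05,
        1.27539049e+00, -1.46011771e-01]), 'qvel': array([-0.00239006, -0.00265119, -0.00222773,  0.00036358,  0.00264058,
       -0.00102306]), 'joint_efforts': array([ 1.57555965e-03, -4.32004416e+01, -2.44694871e+01,  7.18942448e-02,
        5.26432588e-02, -2.73956039e-05]), 'tool_pos': array([ 0.18629779, -0.49072313,  0.40411256]), 'tool_rot': array([-3.14024143e+00, -1.87292918e-04,  3.62778460e-01]), 'contact_force': array([0.22125079, 0.2838315 , 0.55004507]), 'torque': array([-0.00088205, -0.00443369, -0.00022016]), 'opening': 0.0917137558503767}
```

View pics/scene1.png

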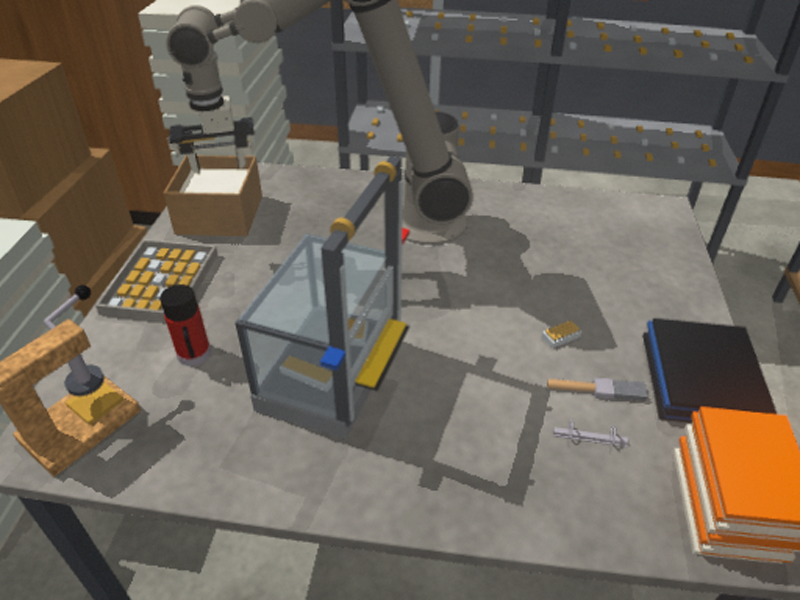

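View pics/top1.png

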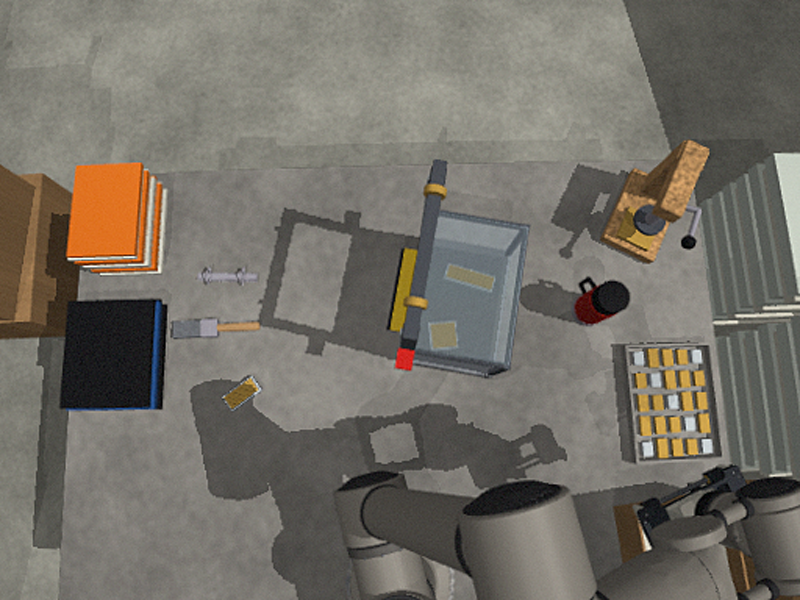

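The scene view shows the yellow lip at about (383,354), the blue tab at (333,357) and the red tab at (404,236), partly hidden. The top view shows red at (404,359), on the robot's side, and the lip strip at (404,290). I'll crop both views for exact pixels.

Run:
```python
import cv2,numpy as np
a=cv2.imread('pics/scene.png')[135:255,195:270]; b=cv2.imread('pics/top.png')[95:245,235:335]
A=cv2.resize(a,(375,600),interpolation=cv2.INTER_CUBIC);B=cv2.resize(b,(400,600),interpolation=cv2.INTER_CUBIC)
cv2.imwrite('pics/c1.png',np.hstack([A,B]))
```

```text
(no output)
```

View pics/c1.png

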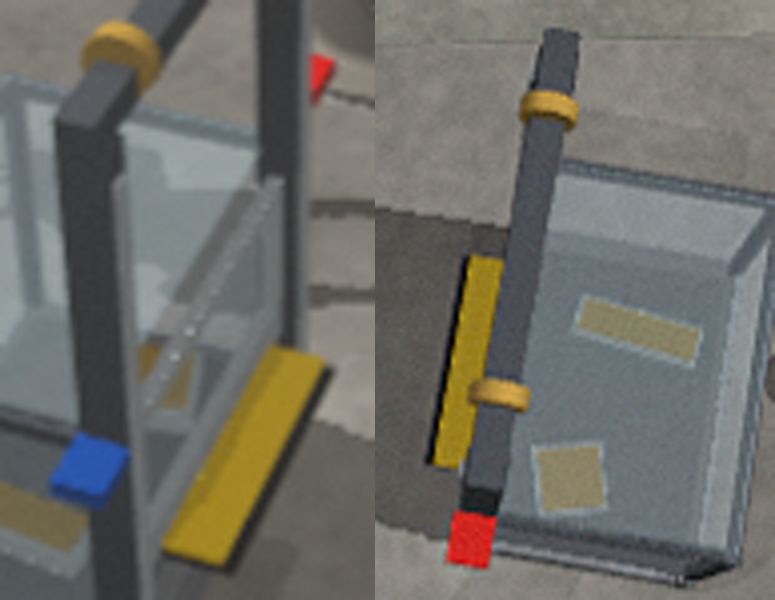

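```bash
cat > m1.py <<'E'
from h import *
ms=viewer.camera_model('scene');mt=viewer.camera_model('top')
S=lambda x,y:ray(ms,np.array(ms['pose']),195+x/5-.4,135+y/5-.4)
Tp=lambda x,y:ray(mt,np.array(mt['pose']),235+(x-375)/4-.4,95+y/4-.4)
p=[]
for n,s,t in [('far',(218,562),(467,256)),('near',(328,364),(435,465)),('redcorner',(334,64),(447,563))]:
    X,r=tri([S(*s),Tp(*t)]); print(n,X.round(4),np.round(r,4)); p.append(X)
f=p[0]-p[1]; print('len',np.linalg.norm(f)); y=f/np.linalg.norm(f); y[2]=0;y/=np.linalg.norm(y)
x=np.cross(y,[0,0,1]); print('x',x,'y',y); mid=(p[0]+p[1])/2; print('mid',mid)
print('redcorner in lip frame',(p[2]-mid)@x,(p[2]-mid)@y)
print('near tab outer end',mid+x*.045-y*.178,'far upr',mid+x*.045+y*.142)
print('dirs',np.degrees(np.arctan2(x[1],x[0])))
# tab height hypotheses via top face centre
E
python3 m1.py
```

```text
far [ 0.7049 -0.0285  0.1073] [0.002 0.002]
near [0.5281 0.0076 0.1028] [0.0027 0.0027]
redcorner [ 0.4358 -0.0017  0.2691] [0.0012 0.0012]
len 0.18048847306263494
x [-0.20018167 -0.9797588   0.        ] y [ 0.9797588  -0.20018167  0.        ]
mid [ 0.61646168 -0.01047045  0.10503769]
redcorner in lip frame 0.02754658490820991 -0.17880208552766014
near tab outer end [ 0.43305644 -0.01892726  0.10503769] far upr [ 0.74657925 -0.0829854   0.10503769]
dirs -101.54758270060974
```

Measured lip middle is (0.616, -0.010) at z 0.105 on top, 180 mm long, so it matches the text. The red tab's top is about 0.269. Next I raise the arm over the 450 mm gantry and swing left, turning the tool on the way.

```bash
python3 -m creep '[[[0,0,41,0,0,7],[0,0,41,0,0,7],[0,0,41,0,0,7],[0,0,41,0,0,7],[0,0,41,0,0,7]]]' 1 10
python3 -m creep '[[[10,20,25,0,0,7],[10,20,25,0,0,7],[15,30,0,0,0,7],[15,30,0,0,0,7],[15,30,0,0,0,7]]]'
python3 -c "
from h import *
s=robot.observe();print(s['qpos'].round(2),s['tool_pos'].round(3),s['tool_rot'].round(2))"
```

```text
time: 0.52
tool_pos: [0.1857, -0.4883, 0.6036]
tool_rot: [-3.114, -0.011, 0.987]
contact_force: [0.4, -1.3, -0.1]
opening: 0.0629
time: 0.93
tool_pos: [0.2493, -0.3575, 0.6621]
tool_rot: [-3.119, -0.0, 1.611]
contact_force: [1.1, -0.5, 0.5]
opening: 0.0295
[-1.13  0.11  1.14 -0.02  1.9  -1.18] [ 0.249 -0.358  0.662] [-3.12 -0.    1.61]
```

```bash
python3 -m creep '[[[10,38,5,0,0,7],[10,38,5,0,0,7],[10,38,5,0,0,7],[10,38,5,0,0,7],[10,38,0,0,0,7]]]'
python3 -m creep '[[[10,38,5,0,0,7],[10,38,5,0,0,7],[5,38,0,0,0,7],[5,38,0,0,0,7],[0,38,0,0,0,7]]]'
python3 -m creep '[[[0,40,0,0,0,7],[0,40,0,0,0,7],[0,40,0,0,0,7],[0,40,0,0,0,7],[0,40,0,0,0,7]]]'
python3 -c "
from h import *
s=robot.observe();print(s['qpos'].round(2),s['tool_pos'].round(3),s['tool_rot'].round(2))"
```

```text
time: 1.35
tool_pos: [0.3001, -0.1603, 0.6803]
tool_rot: [-3.118, -0.005, 2.236]
contact_force: [2.0, 0.7, -0.2]
opening: 0.001
time: 1.77
tool_pos: [0.3291, 0.0392, 0.6899]
tool_rot: [-3.118, -0.006, 2.862]
contact_force: [1.2, -0.1, 0.5]
opening: 0.0002
time: 2.18
tool_pos: [0.3252, 0.2478, 0.6893]
tool_rot: [-3.118, -0.006, -2.796]
contact_force: [1.8, 0.1, 1.0]
opening: 0.0007
[ 0.47  0.07  1.11 -0.02  1.97 -1.45] [0.325 0.248 0.689] [-3.12 -0.01 -2.8 ]
```

```bash
python3 -m creep '[[[25,20,-20,0,0,7.1],[25,20,-20,0,0,7.1],[25,20,-20,0,0,7.1],[25,20,-20,0,0,7.1],[25,20,-20,0,0,7.1]]]'
python3 -m creep '[[[25,10,-20,0,0,7.1],[25,10,-20,0,0,7.1],[25,0,-20,0,0,7.1],[0,0,0,-6.9,1.4,0],[0,0,0,-6.9,1.4,0]]]'
python3 -c "
from h import *
s=robot.observe();print(s['qpos'].round(2),s['tool_pos'].round(3),s['tool_rot'].round(2))"
```

```text
time: 2.6
tool_pos: [0.4465, 0.3586, 0.5899]
tool_rot: [-3.119, 0.004, -2.171]
contact_force: [0.3, 0.1, 0.6]
opening: 0.0001
time: 3.02
tool_pos: [0.5291, 0.383, 0.5148]
tool_rot: [-3.126, -0.253, -1.79]
contact_force: [-0.3, 0.2, 0.7]
opening: 0.0003
[ 0.55  0.61  0.8  -0.2   1.89 -2.42] [0.529 0.383 0.515] [-3.13 -0.25 -1.79]
```

```bash
cat > k.py <<'E'
from h import *
from scipy.optimize import least_squares
Rz=lambda a:Ro.from_euler('z',a).as_matrix(); Ry=lambda a:Ro.from_euler('y',a).as_matrix()
def fk(q,p):
    a,h,L2,L3,e,L6=p
    A=Rz(q[0])@Ry(q[1]); P=np.array([0,0,h])+Rz(q[0])@[a,0,0]+A@[0,0,L2]
    A=A@Ry(q[2]); P=P+A@[e,0,L3]
    A=A@Rz(q[3])@Ry(q[4])@Rz(q[5])@Rz(np.pi/2)   # tool x at q6=0 is f x z
    return P+A@[0,0,L6],A
D=[([-1.35403,.34268,1.52489,0,1.27539,-.14601],[.1863,-.4907,.4041]),([-1.13,.11,1.14,-.02,1.9,-1.18],[.2493,-.3575,.6621]),
([.47,.07,1.11,-.02,1.97,-1.45],[.3252,.2478,.6893])]
s=robot.observe(); D.append((s['qpos'],s['tool_pos']))
r=least_squares(lambda p:np.concatenate([fk(q,p)[0]-t for q,t in D]+[(p-[0,.4,.42,.4,0,.1])*.005]),[0,.4,.42,.4,0,.1])
p=r.x
if __name__=='__main__':
    print(p.round(3),r.fun.round(3)); print(fk(s['qpos'],p)[1].round(3)); print(T()[:3,:3].round(3))
    lo=np.array([-2.53,-.77,.04,-1,.28,-3.11])+.08; hi=np.array([2.53,2.02,2.7,4.14,2.66,3.11])-.08
    for e in [0,15,25,35,45]:
      for th in [-101.5,-115,-130,-145]:
        t,E=np.radians(th),np.radians(e)
        z=np.array([np.cos(t)*np.cos(E),np.sin(t)*np.cos(E),-np.sin(E)])
        best=None
        for roll in [0]:
          y=np.array([np.sin(t),-np.cos(t),0]); x=np.cross(y,z); R=np.c_[x,y,z]
          tgt=np.array([.585,-.02,.05])-z*.178   # tips
          f=lambda q:np.concatenate([(fk(q,p)[0]-tgt)*5,(fk(q,p)[1]-R).ravel()])
          for q0 in [[.4,1.2,1.2,-.9,1.9,-2.3],[.3,1.,1.6,-.7,1.5,-2],[.4,1.2,1.2,3.9,1.9,1]]:
            o=least_squares(f,np.clip(q0,lo+.01,hi-.01),bounds=(lo,hi))
            if best is None or o.cost<best.cost: best=o
        print(e,th,round(np.linalg.norm(best.fun),3),best.x.round(2))
E
python3 k.py
```

```text
[ 0.018 -0.146  0.347  0.394 -0.019 -0.318] [-0.075 -0.014 -0.003 -0.062 -0.026 -0.004  0.031 -0.06  -0.004 -0.002
  0.012  0.011  0.    -0.003 -0.    -0.    -0.    -0.002]
[[-0.211 -0.977 -0.04 ]
 [-0.945  0.214 -0.248]
 [ 0.251 -0.015 -0.968]]
[[-0.211 -0.977 -0.04 ]
 [-0.945  0.214 -0.248]
 [ 0.251 -0.015 -0.968]]
0 -101.5 0.827 [-0.08  0.37  1.94 -0.92  1.69 -2.34]
0 -115 0.621 [-0.1   0.33  1.91 -0.92  1.87 -2.32]
0 -130 0.401 [-0.12  0.3   1.87 -0.92  2.06 -2.32]
0 -145 0.195 [-0.14  0.26  1.82 -0.92  2.27 -2.35]
15 -101.5 0.573 [-0.12  0.52  1.72 -0.92  1.45 -2.52]
15 -115 0.395 [-0.15  0.44  1.75 -0.92  1.65 -2.45]
15 -130 0.193 [-0.18  0.38  1.75 -0.92  1.85 -2.4 ]
15 -145 0.0 [-0.2   0.32  1.74 -0.91  2.05 -2.38]
25 -101.5 0.37 [-0.15  0.59  1.58 -0.92  1.34 -2.63]
25 -115 0.22 [-0.18  0.5   1.64 -0.92  1.53 -2.52]
25 -130 0.039 [-0.22  0.43  1.67 -0.92  1.72 -2.45]
25 -145 0.0 [-0.19  0.37  1.74 -0.76  1.9  -2.28]
35 -101.5 0.147 [-0.19  0.63  1.48 -0.92  1.27 -2.72]
35 -115 0.029 [-0.22  0.55  1.55 -0.92  1.43 -2.59]
35 -130 0.0 [-0.21  0.48  1.65 -0.81  1.6  -2.42]
35 -145 0.0 [-0.17  0.42  1.73 -0.63  1.74 -2.21]
45 -101.5 0.0 [-0.2   0.64  1.45 -0.86  1.21 -2.76]
45 -115 0.0 [-0.2   0.59  1.54 -0.78  1.34 -2.59]
45 -130 0.0 [-0.18  0.53  1.63 -0.67  1.47 -2.39]
45 -145 0.0 [-0.15  0.47  1.71 -0.51  1.58 -2.17]
```

```bash
sed -i 's/a,h,L2,L3,e,L6=p/a,h,L2,L3,e,L6,b=p/; s/A@\[e,0,L3\]/A@[e,b,L3]/; s/\[0,.4,.42,.4,0,.1\]/[0,.4,.42,.4,0,.1,.075]/g; s/\.005\]/.003]/' k.py; python3 k.py
```

```text
[-0.     0.221  0.506  0.38   0.046  0.139  0.076] [-0.    -0.    -0.     0.     0.001 -0.     0.001  0.     0.     0.
 -0.     0.    -0.    -0.001  0.    -0.     0.     0.     0.   ]
[[-0.211 -0.977 -0.04 ]
 [-0.945  0.214 -0.248]
 [ 0.251 -0.015 -0.968]]
[[-0.211 -0.977 -0.04 ]
 [-0.945  0.214 -0.248]
 [ 0.251 -0.015 -0.968]]
0 -101.5 0.366 [ 0.33  1.27  1.11 -0.92  1.92 -2.17]
0 -115 0.227 [ 0.26  1.34  0.92 -0.92  2.08 -2.24]
0 -130 0.132 [ 0.18  1.44  0.67 -0.92  2.29 -2.33]
0 -145 0.099 [ 0.1   1.54  0.4  -0.92  2.51 -2.41]
15 -101.5 0.163 [ 0.3   1.14  1.18 -0.92  1.73 -2.26]
15 -115 0.004 [ 0.25  1.22  0.98 -0.92  1.92 -2.3 ]
15 -130 0.0 [ 0.17  1.32  0.72 -0.83  2.14 -2.32]
15 -145 0.0 [ 0.09  1.42  0.47 -0.75  2.37 -2.31]
25 -101.5 0.024 [ 0.28  1.05  1.25 -0.92  1.6  -2.29]
25 -115 0.0 [ 0.23  1.13  1.05 -0.82  1.79 -2.3 ]
25 -130 0.0 [ 0.16  1.21  0.83 -0.71  2.   -2.27]
25 -145 0.0 [ 0.08  1.3   0.61 -0.6   2.21 -2.2 ]
35 -101.5 0.0 [ 0.24  0.96  1.31 -0.84  1.47 -2.34]
35 -115 0.0 [ 0.2   1.03  1.13 -0.73  1.65 -2.31]
35 -130 0.0 [ 0.13  1.11  0.94 -0.61  1.85 -2.24]
35 -145 0.0 [ 0.07  1.18  0.77 -0.49  2.03 -2.14]
45 -101.5 0.0 [ 0.19  0.87  1.37 -0.74  1.34 -2.41]
45 -115 0.0 [ 0.15  0.94  1.21 -0.63  1.51 -2.34]
45 -130 0.0 [ 0.1   1.    1.05 -0.52  1.69 -2.24]
45 -145 0.0 [ 0.04  1.06  0.92 -0.41  1.84 -2.11]
```

```bash
cat > ik.py <<'E'
from k import *
lo=np.array([-2.53,-.77,.04,-1,.28,-3.11])+.04; hi=np.array([2.53,2.02,2.7,4.14,2.66,3.11])-.04
def Rt(th,e):
    t,E=np.radians(th),np.radians(e)
    z=np.array([np.cos(t)*np.cos(E),np.sin(t)*np.cos(E),-np.sin(E)]); y=np.array([np.sin(t),-np.cos(t),0]); return np.c_[np.cross(y,z),y,z]
def ik(tip,R):
    tgt=np.array(tip)-R[:,2]*.178
    o=least_squares(lambda q:np.concatenate([(fk(q,p)[0]-tgt)*5,(fk(q,p)[1]-R).ravel()]),[.25,1.,1.2,-.8,1.6,-2.3],bounds=(lo,hi))
    return np.linalg.norm(o.fun),o.x,tgt
if __name__=='__main__':
  for th,e in [(-101.5,35),(-101.5,40),(-108,35),(-108,40),(-115,30),(-115,35),(-115,40)]:
    for tip in [(.611,-.035,.05),(.611,-.035,.23),(.64,.10,.05),(.64,.1,.25)]:
        c,q,t=ik(tip,Rt(th,e)); print(th,e,tip,round(c,3),q.round(2),t.round(3))
E
python3 ik.py
```

```text
-101.5 35 (0.611, -0.035, 0.05) 0.0 [ 0.21  0.99  1.24 -0.85  1.48 -2.39] [0.64  0.108 0.152]
-101.5 35 (0.611, -0.035, 0.23) 0.0 [ 0.21  0.77  1.15 -0.86  1.68 -2.62] [0.64  0.108 0.332]
-101.5 35 (0.64, 0.1, 0.05) 0.0 [ 0.38  1.12  0.92 -0.77  1.71 -2.43] [0.669 0.243 0.152]
-101.5 35 (0.64, 0.1, 0.25) 0.0 [ 0.38  0.92  0.78 -0.83  1.95 -2.68] [0.669 0.243 0.352]
-101.5 40 (0.611, -0.035, 0.05) 0.0 [ 0.19  0.94  1.27 -0.8   1.42 -2.42] [0.638 0.099 0.164]
-101.5 40 (0.611, -0.035, 0.23) 0.0 [ 0.19  0.74  1.15 -0.79  1.64 -2.65] [0.638 0.099 0.344]
-101.5 40 (0.64, 0.1, 0.05) 0.0 [ 0.36  1.07  0.96 -0.71  1.65 -2.44] [0.667 0.234 0.164]
-101.5 40 (0.64, 0.1, 0.25) 0.0 [ 0.36  0.88  0.8  -0.76  1.91 -2.67] [0.667 0.234 0.364]
-108 35 (0.611, -0.035, 0.05) 0.0 [ 0.19  1.02  1.15 -0.8   1.57 -2.38] [0.656 0.104 0.152]
-108 35 (0.611, -0.035, 0.23) 0.0 [ 0.19  0.82  1.05 -0.82  1.78 -2.6 ] [0.656 0.104 0.332]
-108 35 (0.64, 0.1, 0.05) 0.0 [ 0.35  1.16  0.81 -0.72  1.82 -2.41] [0.685 0.239 0.152]
-108 35 (0.64, 0.1, 0.25) 0.0 [ 0.35  0.98  0.66 -0.81  2.06 -2.66] [0.685 0.239 0.352]
-108
[... 735 characters left out ...]
035, 0.05) 0.0 [ 0.17  1.06  1.05 -0.74  1.68 -2.36] [0.673 0.097 0.152]
-115 35 (0.611, -0.035, 0.23) 0.0 [ 0.17  0.87  0.94 -0.79  1.89 -2.57] [0.673 0.097 0.332]
-115 35 (0.64, 0.1, 0.05) 0.0 [ 0.33  1.21  0.69 -0.68  1.93 -2.39] [0.702 0.232 0.152]
-115 35 (0.64, 0.1, 0.25) 0.0 [ 0.33  1.05  0.52 -0.8   2.18 -2.64] [0.702 0.232 0.352]
-115 40 (0.611, -0.035, 0.05) 0.0 [ 0.15  1.02  1.09 -0.69  1.61 -2.37] [0.669 0.089 0.164]
-115 40 (0.611, -0.035, 0.23) 0.0 [ 0.15  0.83  0.97 -0.72  1.84 -2.57] [0.669 0.089 0.344]
-115 40 (0.64, 0.1, 0.05) 0.0 [ 0.31  1.16  0.76 -0.62  1.85 -2.37] [0.698 0.224 0.164]
-115 40 (0.64, 0.1, 0.25) 0.0 [ 0.31  1.    0.56 -0.72  2.13 -2.61] [0.698 0.224 0.364]
```

```bash
cat > go.py <<'E'
import sys
from ik import *
t=np.array(eval(sys.argv[1])); e=float(sys.argv[2]); R=Rt(-101.5,e); M=T()
print('tcp',M[:3,3].round(4),'shift mm',((t-M[:3,3])*1000).round(1),'rotvec deg',np.degrees(Ro.from_matrix(R@M[:3,:3].T).as_rotvec()).round(1))
c,q,_=ik(t+R[:,2]*.178,R); print(round(c,3),q.round(2), robot.observe()['qpos'].round(2))
P=np.eye(4);P[:3,:3]=R;P[:3,3]=t; w=viewer.camera_model('wrist');C=P@w['mount']
for X in [(.45,-.025,.263),(.528,.0076,.106),(.705,-.0285,.106),(.76,-.085,.263)]: print(X,np.round(proj(w,C,X)))
E
python3 go.py '(.60,.33,.35)' 37; python3 go.py '(.57,.31,.36)' 37
```

```text
tcp [0.5291 0.383  0.5148] shift mm [  70.9  -53.  -164.8] rotvec deg [-37.5   8.8   0.5]
0.0 [ 0.51  0.88  0.86 -0.72  2.   -2.53] [ 0.55  0.61  0.8  -0.2   1.89 -2.42]
(0.45, -0.025, 0.263) [330.  30.]
(0.528, 0.0076, 0.106) [261. 166.]
(0.705, -0.0285, 0.106) [130. 166.]
(0.76, -0.085, 0.263) [25. 31.]
tcp [0.5291 0.383  0.5148] shift mm [  40.9  -73.  -154.8] rotvec deg [-37.5   8.8   0.5]
0.0 [ 0.51  0.8   1.   -0.71  1.95 -2.49] [ 0.55  0.61  0.8  -0.2   1.89 -2.42]
(0.45, -0.025, 0.263) [306.  52.]
(0.528, 0.0076, 0.106) [242. 185.]
(0.705, -0.0285, 0.106) [109. 185.]
(0.76, -0.085, 0.263) [-6. 53.]
```

Going to about (.60,.33,.35), elevation -37, for the first wrist view.

```bash
python3 -m creep '[[[10,-8,-25,-6.5,1.5,0],[10,-8,-25,-6.5,1.5,0],[10,-8,-25,-6.5,1.5,0],[12,-8,-28,-6.5,1.5,0],[12,-8,-28,-6.5,1.5,0]]]'
python3 -m creep '[[[10,-8,-20,-5,1.3,0.5],[3,-3,-8,0,0,0],[0,0,0,0,0,0]]]'
python3 go.py '(.60,.33,.35)' 37
python3 - <<'E'
from h import *
M=T();np.save('M1.npy',M);im=viewer.read_camera('wrist');cv2.imwrite('pics/w1.png',im);cv2.imwrite('pics/w1b.png',cv2.resize(im,(800,600),interpolation=cv2.INTER_CUBIC))
E
```

```text
time: 3.43
tool_pos: [0.5837, 0.3439, 0.3834]
tool_rot: [-3.126, -0.857, -1.786]
contact_force: [1.3, 0.1, -1.0]
opening: 0.0008
time: 3.68
tool_pos: [0.5985, 0.3315, 0.3423]
tool_rot: [3.125, -0.966, -1.751]
contact_force: [-0.0, 0.1, -0.3]
opening: 0.0007
tcp [0.5985 0.3315 0.3423] shift mm [ 1.5 -1.5  7.7] rotvec deg [ 2.2 -1.  -0.4]
0.0 [ 0.51  0.88  0.85 -0.72  2.   -2.53] [ 0.52  0.9   0.86 -0.75  2.01 -2.54]
(0.45, -0.025, 0.263) [330.  30.]
(0.528, 0.0076, 0.106) [261. 166.]
(0.705, -0.0285, 0.106) [131. 166.]
(0.76, -0.085, 0.263) [25. 31.]
```

View pics/w1b.png

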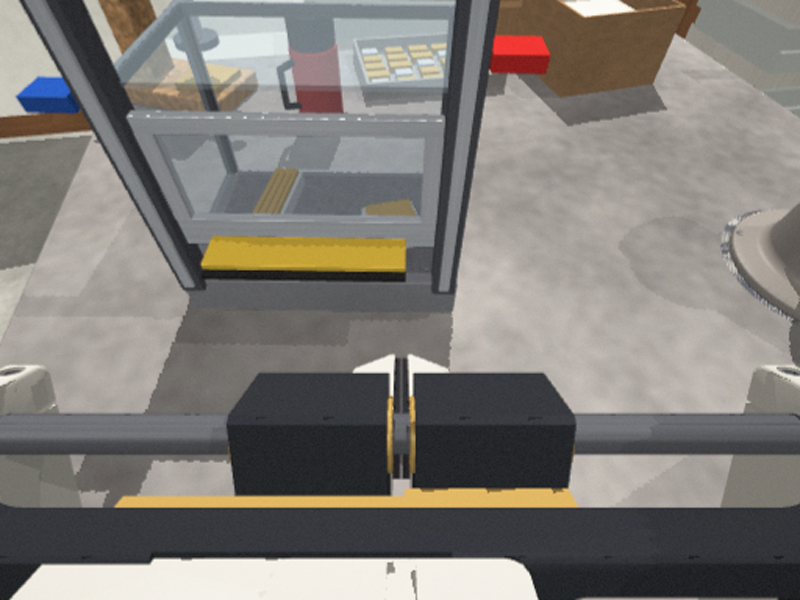

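The view shows the lip at (305,255), the red tab's front face ending at (548,73) on the right, and the window frame. Dies are inside. I'll lower to the pre-insertion pose and take a second view there.

```bash
python3 -m creep '[[[10,-10,-36,0,0,0],[14,-16,-36,0.5,-0.2,0],[14,-16,-36,0.5,-0.2,0],[14,-16,-36,0.5,-0.2,0],[14,-16,-30,0.5,-0.2,0]]]'
python3 -m creep '[[[4,-8,-10,0,0,0],[0,0,0,0,0,0],[0,0,0,0,0,0]]]'
python3 go.py '(.669,.243,.157)' 37
python3 - <<'E'
from h import *
M=T();np.save('M2.npy',M);im=viewer.read_camera('wrist');cv2.imwrite('pics/w2.png',im)
a=cv2.imread('pics/w1.png')
A=cv2.resize(a[15:65,295:370],(450,300),interpolation=cv2.INTER_CUBIC)
B=cv2.resize(a[145:185,120:270],(750,200),interpolation=cv2.INTER_CUBIC)
cv2.imwrite('pics/w2b.png',cv2.resize(im,(800,600),interpolation=cv2.INTER_CUBIC))
o=np.zeros((500,750,3),np.uint8);o[:300,:450]=A;o[300:]=B;cv2.imwrite('pics/c2.png',o)
E
```

```text
time: 4.15
tool_pos: [0.6638, 0.264, 0.1855]
tool_rot: [-3.097, -0.892, -1.796]
contact_force: [0.5, 0.1, -0.6]
opening: 0.0008
time: 4.4
tool_pos: [0.6689, 0.2532, 0.1748]
tool_rot: [-3.098, -0.887, -1.801]
contact_force: [-0.3, 0.6, -0.4]
opening: 0.0007
tcp [0.6689 0.2532 0.1748] shift mm [  0.1 -10.2 -17.8] rotvec deg [-1.8  2.  -0.3]
0.0 [ 0.37  1.1   0.92 -0.74  1.69 -2.43] [ 0.38  1.08  0.92 -0.72  1.68 -2.43]
(0.45, -0.025, 0.263) [ 720. -466.]
(0.528, 0.0076, 0.106) [388.  53.]
(0.705, -0.0285, 0.106) [128.  53.]
(0.76, -0.085, 0.263) [-195. -472.]
```

View pics/w2b.png

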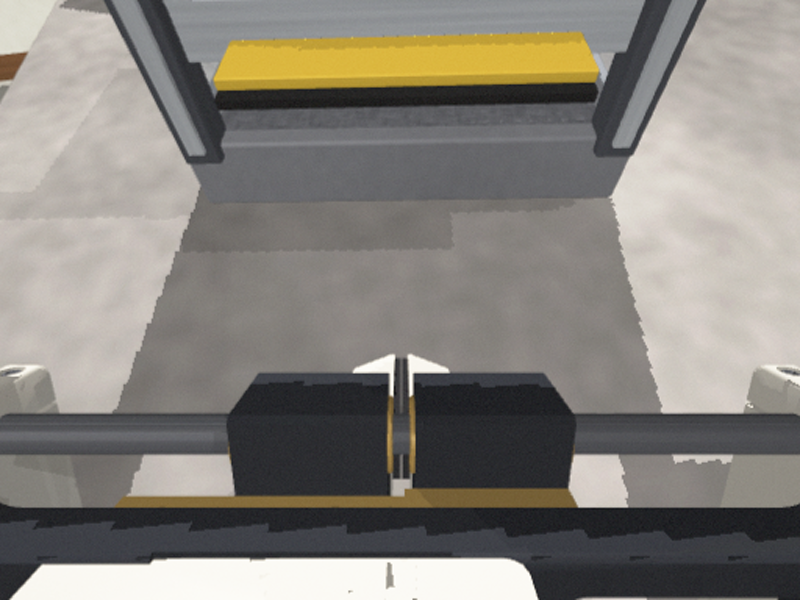

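View pics/c2.png

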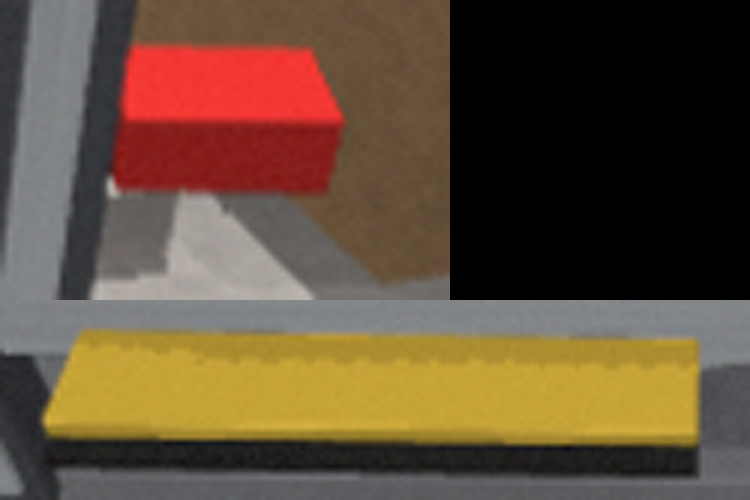

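```bash
cat > m2.py <<'E'
from h import *
exec(open('m1.py').read().split("# tab")[0].replace('print','(lambda *a:0)'))
w=viewer.camera_model('wrist');C1=np.load('M1.npy')@w['mount'];C2=np.load('M2.npy')@w['mount']
W1=lambda u,v:ray(w,C1,u-.4,v-.4); W2=lambda u,v:ray(w,C2,u*.64-.2,v*.64-.2)
n=tri([W1(259.6,174),W2(598,82)]);f=tri([W1(129,172.4),W2(216,90)]);print('lip near',n,'far',f)
print('red top front corner w1+top',tri([W1(352.2,35.2),Tp(447,563)]));print('w1+scene',tri([W1(352.2,35.2),S(334,64)]))
X,r=tri([W1(352.2,35.2),Tp(447,563),S(334,64)]);print('all',X,r)
L=(n[0]+f[0])/2;y=f[0]-n[0];print('len',np.linalg.norm(y),'mid',L);y[2]=0;y/=np.linalg.norm(y);xx=np.cross(y,[0,0,1])
print('xdir',xx,'red in lip',(X-L)@xx,(X-L)@y)
# constrain: plane y=-0.178 in lip frame
for u,v in [(352.2,35.2),(349.7,46.8)]:
    o,d=W1(u,v);t=(-.178-(o-L)@y)/(d@y);print('plane y',o+t*d)
    t=(X-o)@xx/(d@xx);print('plane x',o+t*d)
E
python3 m2.py
```

```text
lip near (array([0.52860149, 0.00810632, 0.10666642]), [np.float64(0.0003633208970289905), np.float64(0.00036332089702901057)]) far (array([ 0.70506414, -0.02819221,  0.10671816]), [np.float64(0.00011922489802337818), np.float64(0.000119224898023557)])
red top front corner w1+top (array([ 0.43593443, -0.00313274,  0.27553406]), [np.float64(0.0005819729616091407), np.float64(0.0005819729616091176)])
w1+scene (array([4.39710688e-01, 4.86862646e-05, 2.75003305e-01]), [np.float64(0.0024643915446680266), np.float64(0.002464391544667851)])
all [ 0.43687769 -0.00198626  0.27334718] [np.float64(0.002615769928363312), np.float64(0.001546112324328624), np.float64(0.003292053894522791)]
len 0.18015730287049422 mid [ 0.61683281 -0.01004294  0.10669229]
xdir [-0.20148244 -0.97949213  0.        ] red in lip 0.0283663434184096 -0.17788790844493943
plane y [ 0.43648588 -0.00333466  0.27560811]
plane x [ 0.43718879 -0.00205026  0.2761563 ]
plane y [ 0.43677462 -0.00193101  0.26520948]
plane x [ 0.43675782 -0.00196161  0.2651952 ]
```

```bash
cat > tip.py <<'E'
from h import *
M=T();t=M[:3,3]+.178*M[:3,2];m=np.array([.6168,-.0100]);x=np.array([-.2015,-.9795]);y=np.array([.9795,-.2015])
s=robot.observe();print('tip',t.round(4),'lipframe in',round((t[:2]-m)@x*1e3,1),'along',round((t[:2]-m)@y*1e3,1),'elev',np.degrees(np.arcsin(-M[2,2])).round(1),'az',np.degrees(np.arctan2(M[1,2],M[0,2])).round(1),'F',s['contact_force'].round(1),'t',s['time'],s['qpos'].round(2),'tcpz',M[2,3].round(4))
E
python3 tip.py
```

```text
tip [0.6453 0.1176 0.0632] lipframe in -130.7 along 2.2 elev 39.1 az -99.9 F [-0.2 -0.3  0.7] t 4.45 [ 0.38  1.08  0.92 -0.72  1.68 -2.43] tcpz 0.1755
```

```bash
python3 -m creep '[[[0,0,-13,0,0,0],[-6,-32,0,0,0,0],[-6,-32,0,0,0,0],[-6,-32,0,0,0,0],[-6,-30,0,0,0,0]]]'; python3 tip.py;  python3 -m creep '[[[-3,-15,0,0,0,0],[-2,-6,0,0,0,0],[0,0,0,0,0,0]]]'; python3 tip.py
```

```text
time: 4.87
tool_pos: [0.6427, 0.1382, 0.1697]
tool_rot: [-3.073, -0.874, -1.804]
contact_force: [0.1, -0.9, 0.3]
opening: 0.0001
tip [0.6232 0.0028 0.0558] lipframe in -13.9 along 3.6 elev 39.8 az -98.2 F [ 0.1 -0.9  0.3] t 4.8667 [ 0.25  0.96  1.23 -0.8   1.44 -2.38] tcpz 0.1697
time: 5.12
tool_pos: [0.6364, 0.1144, 0.1742]
tool_rot: [-3.065, -0.872, -1.812]
contact_force: [0.3, 0.4, -0.7]
opening: 0.0004
tip [ 0.6171 -0.0208  0.0601] lipframe in 10.5 along 2.5 elev 39.9 az -98.1 F [ 0.3  0.4 -0.7] t 5.1167 [ 0.22  0.93  1.28 -0.82  1.41 -2.38] tcpz 0.1742
```

```bash
python3 -m creep '[[[0,0,-10,0,0,0],[-2,-9,-2,0,0,0],[-2,-9,-2,0,0,0],[0,0,0,0,0,0]]]'; python3 tip.py
```

```text
time: 5.45
tool_pos: [0.6331, 0.1008, 0.1609]
tool_rot: [-3.056, -0.868, -1.813]
contact_force: [-0.6, 1.2, 1.9]
opening: 0.0003
tip [ 0.6155 -0.0342  0.0462] lipframe in 24.0 along 3.6 elev 40.1 az -97.4 F [-0.6  1.2  1.9] t 5.45 [ 0.2   0.93  1.31 -0.83  1.36 -2.36] tcpz 0.1609
```

```bash
python3 -m creep '[[[0,0,8,0,0,0],[0,0,8,0,0,0],[0,0,8,0,0,0],[0,0,10,0,0,0],[0,0,10,0,0,0]]]'; python3 tip.py;python3 -m creep '[[[0,0,12,0,0,0],[0,0,12,0,0,0],[0,0,12,0,0,0],[0,0,12,0,0,0],[0,0,12,0,0,0]]]'; python3 tip.py
```

```text
time: 5.87
tool_pos: [0.6323, 0.1019, 0.2036]
tool_rot: [-3.067, -0.867, -1.803]
contact_force: [2.1, -0.5, -6.7]
opening: 0.0005
tip [ 0.6141 -0.0328  0.0887] lipframe in 22.9 along 2.0 elev 40.2 az -97.7 F [ 2.1 -0.5 -6.7] t 5.8667 [ 0.2   0.87  1.3  -0.82  1.41 -2.42] tcpz 0.2036
time: 6.28
tool_pos: [0.632, 0.1021, 0.2695]
tool_rot: [-3.068, -0.864, -1.801]
contact_force: [1.5, 0.1, -6.6]
opening: 0.0005
tip [ 0.6139 -0.0324  0.1543] lipframe in 22.5 along 1.7 elev 40.3 az -97.7 F [ 1.5  0.1 -6.6] t 6.2833 [ 0.2   0.79  1.26 -0.81  1.49 -2.5 ] tcpz 0.2695
```

```bash
python3 -m creep '[[[0,0,12,0,0,0],[0,0,12,0,0,0],[0,0,10,0,0,0],[0,0,8,0,0,0],[0,0,5,0,0,0]]]'; python3 -m creep '[[[0,0,2,0,0,0],[0,0,0,0,0,0]]]'; python3 tip.py
python3 - <<'E'
from h import *
M=T();np.save('M3.npy',M);im=viewer.read_camera('wrist');cv2.imwrite('pics/w3.png',im);cv2.imwrite('pics/w3b.png',cv2.resize(im,(800,600),interpolation=cv2.INTER_CUBIC))
E
```

```text
time: 6.7
tool_pos: [0.6318, 0.102, 0.3245]
tool_rot: [-3.063, -0.863, -1.805]
contact_force: [2.2, 0.5, -6.1]
opening: 0.0005
time: 6.87
tool_pos: [0.6317, 0.102, 0.3284]
tool_rot: [-3.061, -0.862, -1.808]
contact_force: [1.8, 0.0, -5.8]
opening: 0.0003
tip [ 0.6141 -0.0323  0.2129] lipframe in 22.4 along 1.8 elev 40.4 az -97.5 F [ 1.8  0.  -5.8] t 6.8667 [ 0.2   0.73  1.21 -0.8   1.56 -2.58] tcpz 0.3284
```

View pics/w3b.png

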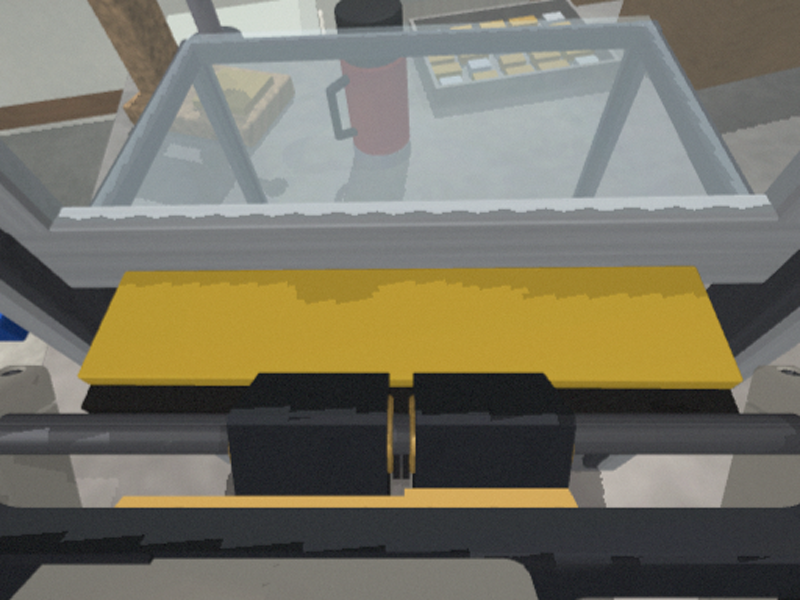

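Run:
```python
from h import *
w=viewer.camera_model('wrist');C=np.load('M3.npy')@w['mount']
x=np.array([-.2015,-.9795,0])
for (u,v),P in [((740,384),(.5286,.0081,0)),((81,381),(.7051,-.0282,0))]:
    o,d=ray(w,C,u*.64-.2,v*.64-.2);t=(np.array(P)-o)@x/(d@x);print(o+t*d)
im=viewer.read_camera('scene');cv2.imwrite('pics/s2.png',im);cv2.imwrite('pics/s2b.png',cv2.resize(im[100:250,180:330],(600,600),interpolation=cv2.INTER_CUBIC))
```

```text
[0.52992585 0.00782725 0.26176569]
[ 0.70378466 -0.02792941  0.26171064]
```

View pics/s2b.png

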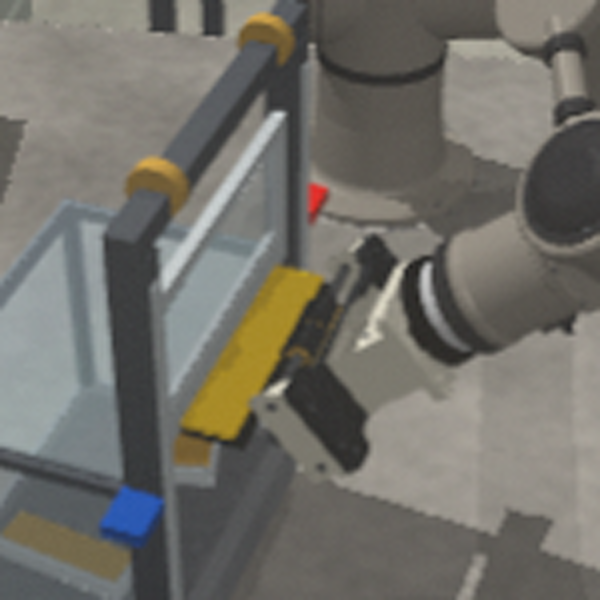

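```bash
python3 -m creep '[[[0,0,5,0,0,0],[0,0,4,0,0,0],[0,0,3,0,0,0],[0,0,1,0,0,0],[0,0,0,0,0,0]]]'; python3 tip.py
```

```text
time: 7.38
tool_pos: [0.6318, 0.1021, 0.3397]
tool_rot: [-3.067, -0.864, -1.802]
contact_force: [1.6, 0.3, -5.4]
opening: 0.0004
tip [ 0.6138 -0.0322  0.2243] lipframe in 22.4 along 1.5 elev 40.4 az -97.6 F [ 1.6  0.3 -5.4] t 7.3833 [ 0.2   0.72  1.2  -0.8   1.58 -2.6 ] tcpz 0.3397
```

```bash
python3 -m creep '[[[0,0,3,0,0,0],[0,0,0,0,0,0],[0,0,0,0,0,0],[0,0,0,0,0,0]]]'; python3 tip.py; python3 -m creep '[[[0,0,-10,0,0,0],[0,0,-15,0,0,0],[2,10,-10,0,0,0],[5,25,0,0,0,0],[5,25,0,0,0,0]]]';python3 tip.py;  python3 -m creep '[[[-8,38,5,0,0,0],[-10,38,5,0,0,0],[-10,38,10,0,0,0],[-10,38,20,0,0,0],[-10,20,20,0,0,0]]]'; python3 -m creep '[[[0,0,0,0,0,0],[0,0,0,0,0,0]]]';python3 tip.py
python3 - <<'E'
from h import *
M=T();np.save('M4.npy',M);im=viewer.read_camera('wrist');cv2.imwrite('pics/w4.png',im);cv2.imwrite('pics/w4b.png',cv2.resize(im[0:250,60:400],(800,588),interpolation=cv2.INTER_CUBIC))
E
```

```text
time: 7.72
tool_pos: [0.6318, 0.1022, 0.3429]
tool_rot: [-3.068, -0.864, -1.802]
contact_force: [2.5, 0.8, -5.3]
opening: 0.0006
tip [ 0.6137 -0.0322  0.2276] lipframe in 22.4 along 1.5 elev 40.4 az -97.7 F [ 2.5  0.8 -5.3] t 7.7167 [ 0.2   0.72  1.2  -0.8   1.59 -2.61] tcpz 0.3429
time: 8.13
tool_pos: [0.6433, 0.1595, 0.307]
tool_rot: [-3.063, -0.87, -1.814]
contact_force: [0.7, -0.0, 0.5]
opening: 0.0001
tip [0.6241 0.0245 0.1925] lipframe in -35.3 along 0.2 elev 40.0 az -98.1 F [ 0.7 -0.   0.5] t 8.1333 [ 0.28  0.81  1.12 -0.78  1.64 -2.54] tcpz 0.307
time: 8.55
tool_pos: [0.594, 0.3366, 0.355]
tool_rot: [-3.082, -0.882, -1.805]
contact_force: [0.5, -0.0, 0.2]
opening: 0.0008
time: 8.72
tool_pos: [0.591, 0.3437, 0.3566]
tool_rot: [-3.077, -0.881, -1.801]
contact_force: [-0.2, -0.4, -1.0]
opening: 0.0005
tip [0.5709 0.2077 0.2435] lipframe in -204.0 along -88.9 elev 39.4 az -98.4 F [-0.2 -0.4 -1. ] t 8.7167 [ 0.54  0.86  0.87 -0.7   1.96 -2.49] tcpz 0.3566
```

View pics/w4b.png

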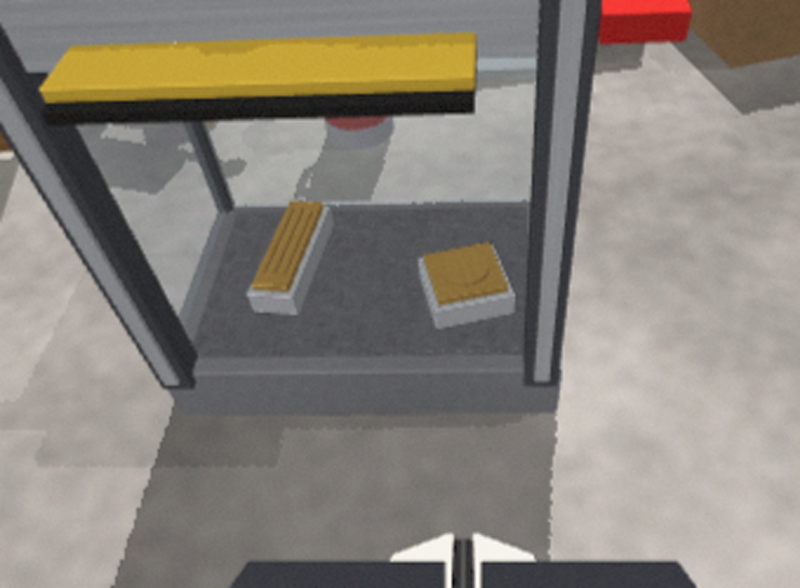

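Run:
```python
from h import *
w=viewer.camera_model('wrist');C=np.load('M4.npy')@w['mount'];k=340/800
x=np.array([-.2015,-.9795,0])
for n,(u,v),P in [('lipN top',(476,92),(.5286,.0081,0)),('lipN bot',(474,112),(.5286,.0081,0)),('lipF top',(42,102),(.7051,-.0282,0)),('lipF bot',(46,122),(.7051,-.0282,0)),('red top',(689,13),(.4366,-.0027,0)),('red bot',(686,41),(.4366,-.0027,0))]:
    o,d=ray(w,C,60+u*k-.3,v*k-.3);t=(np.array(P)-o)@x/(d@x);print(n,(o+t*d).round(4))
```

```text
lipN top [0.5284 0.0082 0.2609]
lipN bot [0.5294 0.0079 0.2527]
lipF top [ 0.7058 -0.0283  0.262 ]
lipF bot [ 0.7089 -0.029   0.2536]
red top [ 0.4375 -0.0029  0.2751]
red bot [ 0.4363 -0.0026  0.2645]
```

Run:
```python
import cv2
a=cv2.imread('pics/w4.png')
import numpy as np
o=np.vstack([cv2.resize(a[0:35,240:360],(800,233),interpolation=cv2.INTER_NEAREST),cv2.resize(a[15:65,230:280],(300,300),interpolation=cv2.INTER_NEAREST).repeat(1,0) if 0 else cv2.copyMakeBorder(np.hstack([cv2.resize(a[25:60,70:110],(400,350),interpolation=cv2.INTER_NEAREST),cv2.resize(a[25:60,230:270],(400,350),interpolation=cv2.INTER_NEAREST)]),0,0,0,0,0)])
cv2.imwrite('pics/c4.png',o)
for c in (90,150,240,255): print(c,[(r,a[r,c].tolist()) for r in range(34,54)])
```

```text
90 [(34, [55, 163, 197]), (35, [52, 161, 196]), (36, [58, 167, 200]), (37, [55, 162, 195]), (38, [51, 147, 178]), (39, [38, 130, 158]), (40, [42, 131, 158]), (41, [43, 130, 160]), (42, [41, 119, 144]), (43, [29, 72, 86]), (44, [30, 30, 30]), (45, [34, 34, 32]), (46, [29, 31, 32]), (47, [33, 35, 36]), (48, [28, 26, 31]), (49, [19, 21, 21]), (50, [25, 25, 26]), (51, [28, 30, 31]), (52, [31, 29, 33]), (53, [40, 38, 37])]
150 [(34, [55, 164, 199]), (35, [59, 166, 202]), (36, [57, 159, 191]), (37, [45, 138, 164]), (38, [47, 135, 163]), (39, [45, 133, 162]), (40, [45, 129, 154]), (41, [36, 103, 121]), (42, [32, 34, 33]), (43, [30, 30, 32]), (44, [27, 31, 29]), (45, [36, 35, 36]), (46, [27, 31, 29]), (47, [24, 26, 27]), (48, [26, 26, 25]), (49, [24, 21, 23]), (50, [27, 27, 31]), (51, [68, 75, 77]), (52, [108, 113, 113]), (53, [120, 123, 121])]
240 [(34, [44, 136, 164]), (35, [42, 132, 162]), (36, [46, 133, 162]), (37, [43, 131, 157]), (38, [39, 111, 134]), (39, [33, 45, 48]), (40, [29, 32, 33]), (41, [33, 36, 34]), (42, [29, 31, 34]), (43, [28, 30, 33]), (44, [21, 21, 22]), (45, [21, 20, 23]), (46, [26, 24, 25]), (47, [26, 21, 27]), (48, [88, 89, 89]), (49, [151, 154, 154]), (50, [173, 177, 177]), (51, [171, 174, 176]), (52, [171, 177, 177]), (53, [176, 179, 178])]
255 [(34, [48, 138, 167]), (35, [46, 135, 162]), (36, [44, 130, 159]), (37, [44, 123, 149]), (38, [34, 82, 98]), (39, [26, 27, 28]), (40, [32, 33, 33]), (41, [40, 38, 36]), (42, [28, 25, 32]), (43, [28, 27, 30]), (44, [29, 29, 31]), (45, [29, 27, 32]), (46, [26, 24, 25]), (47, [28, 27, 31]), (48, [108, 109, 110]), (49, [175, 179, 178]), (50, [168, 172, 172]), (51, [169, 171, 173]), (52, [168, 172, 172]), (53, [167, 172, 172])]
```

View pics/c4.png

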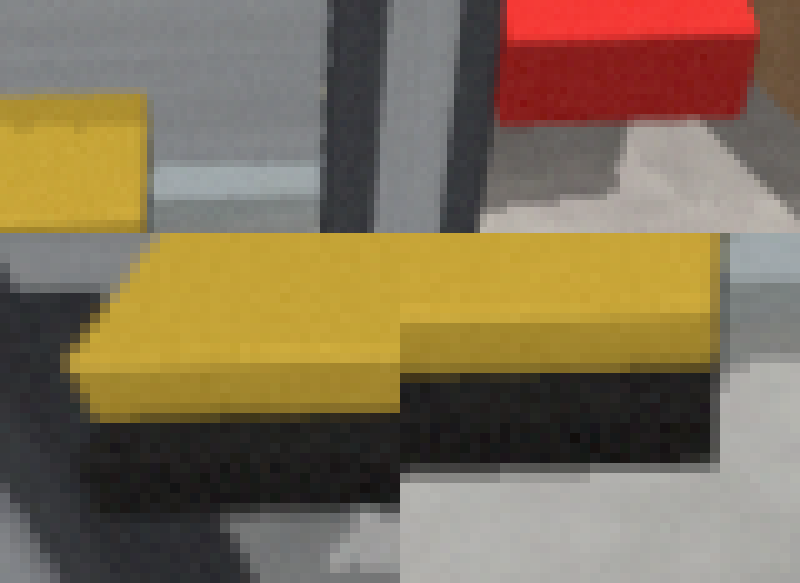

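Run:
```python
from h import *
w=viewer.camera_model('wrist');C=np.load('M4.npy')@w['mount']
x=np.array([-.2015,-.9795,0])
for n,(u,v),P in [('lipN top',(261.5,33.4),(.5286,.0081,0)),('lipN bot',(261.2,47.8),(.5286,.0081,0)),('lipF top',(76.5,38),(.7051,-.0282,0)),('lipF bot',(79.5,52.5),(.7051,-.0282,0)),('red top',(353,5.6),(.4366,-.0027,0)),('red bot',(351.7,18.2),(.4366,-.0027,0))]:
    o,d=ray(w,C,u,v);t=(np.array(P)-o)@x/(d@x);print(n,(o+t*d).round(4))
```

```text
lipN top [0.5287 0.0081 0.2659]
lipN bot [0.5293 0.008  0.2522]
lipF top [ 0.7041 -0.028   0.2668]
lipF bot [ 0.7092 -0.029   0.2526]
red top [ 0.437  -0.0028  0.2747]
red bot [ 0.4356 -0.0025  0.2635]
```

Run:
```python
from h import *
im=viewer.read_camera('scene');cv2.imwrite('pics/s3.png',im);cv2.imwrite('pics/s3b.png',cv2.resize(im[135:225,205:275],(466,600),interpolation=cv2.INTER_CUBIC))
```

```text
(no output)
```

View pics/s3b.png

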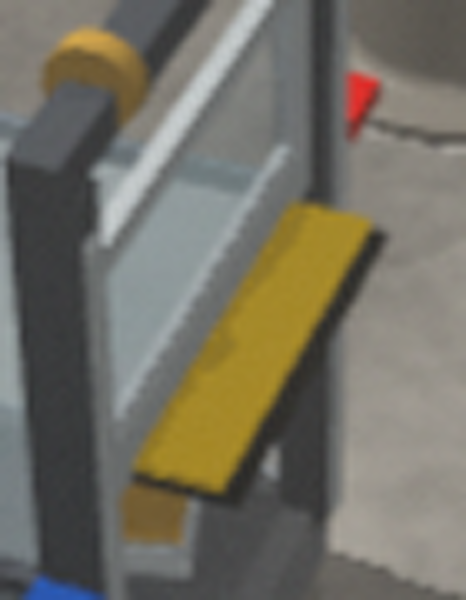

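Run:
```python
from h import *
from scipy.optimize import brentq
m=viewer.camera_model('scene');P=np.array(m['pose'])
f=lambda xy,v:brentq(lambda z:proj(m,P,(*xy,z))[1]-(v-.4),0,.5)
N=(.5286,.0081);F=(.7051,-.0282);R=(.4366,-.0027)
print('N',f(N,207.8),f(N,168.3),'F',f(F,247.4),f(F,208.95)); print('red top',f(R,135+64/5),f(R,135+85/6.667))
```

```text
N 0.10322687382630054 0.26206059725722236 F 0.10778590729534508 0.2599871783496525
red top 0.2695374104037707 0.26972691790228187
```

Both cameras agree the lip stands about 8–9 mm below the red mark: −9.5 mm from the wrist view, −8 mm from the scene view. I'll go back under it and raise it by about 9 mm.

```bash
python3 -m creep '[[[5,0,-28,0,0,0],[10,-25,-28,0,0,0],[12,-36,-3,0,0,0],[12,-36,-3,0,0,0],[12,-36,-3,0,0,0]]]'; python3 -m creep '[[[5,-30,-3,0,0,0],[0,0,0,0,0,0]]]'; python3 tip.py
```

```text
time: 9.23
tool_pos: [0.6419, 0.2061, 0.2843]
tool_rot: [-3.084, -0.881, -1.793]
contact_force: [1.5, -0.1, -0.3]
opening: 0.0004
time: 9.4
tool_pos: [0.6489, 0.164, 0.2776]
tool_rot: [-3.091, -0.886, -1.798]
contact_force: [-0.2, 0.1, -0.2]
opening: 0.0008
tip [0.6266 0.0279 0.1652] lipframe in -39.1 along 2.0 elev 39.2 az -99.3 F [-0.2  0.1 -0.2] t 9.4 [ 0.28  0.86  1.11 -0.78  1.64 -2.52] tcpz 0.2776
```

```bash
python3 -m creep '[[[-5,-25,0,0,0,0],[-5,-25,0,0,0,0],[-3,-10,0,0,0,0],[0,0,0,0,0,0]]]'; python3 tip.py; python3 -m creep '[[[0,0,20,0,0,0],[0,0,20,0,0,0],[0,0,10,0,0,0],[0,0,3,0,0,0],[0,0,0,0,0,0]]]'; python3 tip.py
```

```text
time: 9.73
tool_pos: [0.6353, 0.094, 0.2733]
tool_rot: [-3.101, -0.888, -1.802]
contact_force: [0.2, -0.2, 0.3]
opening: 0.0004
tip [ 0.6107 -0.042   0.1611] lipframe in 32.6 along 0.4 elev 39.1 az -100.3 F [ 0.2 -0.2  0.3] t 9.7333 [ 0.19  0.8   1.24 -0.81  1.53 -2.52] tcpz 0.2733
time: 10.15
tool_pos: [0.6346, 0.0964, 0.321]
tool_rot: [-3.123, -0.884, -1.784]
contact_force: [-0.0, 0.7, -1.3]
opening: 0.0005
tip [ 0.6086 -0.0388  0.2081] lipframe in 29.8 along -2.3 elev 39.3 az -100.9 F [-0.   0.7 -1.3] t 10.15 [ 0.19  0.75  1.2  -0.8   1.6  -2.6 ] tcpz 0.321
```

```bash
for i in 1; do python3 -m creep '[[[0,0,6,0,0,0],[0,0,4,0,0,0],[0,0,0,0,0,0]]]'; python3 -m creep '[[[0,0,3,0,0,0],[0,0,0,0,0,0]]]'; python3 -m creep '[[[0,0,3,0,0,0],[0,0,0,0,0,0]]]'; done
```

```text
time: 10.4
tool_pos: [0.6344, 0.0982, 0.3288]
tool_rot: [-3.129, -0.884, -1.778]
contact_force: [0.1, 1.0, -1.8]
opening: 0.0005
time: 10.57
tool_pos: [0.6343, 0.0985, 0.3314]
tool_rot: [-3.13, -0.884, -1.777]
contact_force: [-0.1, 1.3, -1.9]
opening: 0.0003
time: 10.73
tool_pos: [0.6343, 0.0986, 0.3342]
tool_rot: [-3.13, -0.884, -1.777]
contact_force: [1.5, 2.5, -1.6]
opening: 0.0006
```

```bash
python3 -m creep '[[[0,0,3,0,0,0],[0,0,0,0,0,0]]]'; python3 tip.py
python3 - <<'E'
from h import *
from scipy.optimize import least_squares
m=viewer.camera_model('scene');P=np.array(m['pose'])
a=cv2.imread('pics/s3.png');b=viewer.read_camera('scene');cv2.imwrite('pics/s4.png',b)
# vertical pixel shift of yellow lip between s3 and now (near/far half columns)
def prof(im):
    h=cv2.cvtColor(im,cv2.COLOR_BGR2HSV);k=((h[...,0]>18)&(h[...,0]<32)&(h[...,1]>150)&(h[...,2]>70)).astype(np.uint8)
    n,l,s,c=cv2.connectedComponentsWithStats(k);i=1+s[1:,4].argmax();return s[i],[np.where(l[:,u]==i)[0].min() if (l[:,u]==i).any() else -1 for u in range(228,262,3)]
for n in (a,b,cv2.imread('pics/s2.png')): print(prof(n))
E
```

```text
time: 10.9
tool_pos: [0.6343, 0.0985, 0.3373]
tool_rot: [-3.131, -0.884, -1.777]
contact_force: [0.0, 1.7, -1.8]
opening: 0.0004
tip [ 0.6081 -0.0366  0.2243] lipframe in 27.8 along -3.2 elev 39.4 az -101.0 F [ 0.   1.7 -1.8] t 10.9 [ 0.19  0.74  1.18 -0.8   1.63 -2.63] tcpz 0.3373
(array([226, 166,  34,  43, 596], dtype=int32), [np.int64(199), np.int64(194), np.int64(189), np.int64(184), np.int64(180), np.int64(175), np.int64(170), np.int64(166), np.int64(166), np.int64(167), np.int64(168), -1])
(array([225, 153,  36,  44, 620], dtype=int32), [np.int64(186), np.int64(181), np.int64(176), np.int64(172), np.int64(167), np.int64(162), np.int64(157), np.int64(153), np.int64(154), np.int64(155), np.int64(155), -1])
(array([226, 167,  34,  43, 580], dtype=int32), [np.int64(201), np.int64(196), np.int64(191), np.int64(186), np.int64(181), np.int64(176), np.int64(171), np.int64(167), np.int64(167), np.int64(168), np.int64(169), -1])
```

```bash
python3 -m creep '[[[0,0,-6,0,0,0],[0,2,-4,0,0,0],[3,15,0,0,0,0],[6,30,0,0,0,0],[6,30,0,0,0,0]]]'; python3 -m creep '[[[6,30,0,0,0,0],[3,10,15,0,0,0],[0,0,35,0,0,0],[0,0,35,0,0,0],[0,0,35,0,0,0]]]'; python3 tip.py
python3 - <<'E'
from ik import *
for e in (40,45,50):
  for z in (.27,.35): c,q,t=ik((.613,-.03,z),Rt(-101.5,e));print(e,z,round(c,3),q.round(2),t.round(3))
m=viewer.camera_model('scene');P=np.array(m['pose'])
from scipy.optimize import brentq
b=viewer.read_camera('scene');cv2.imwrite('pics/s5.png',b)
h=cv2.cvtColor(b,cv2.COLOR_BGR2HSV);k=((h[...,0]>18)&(h[...,0]<32)&(h[...,1]>150)&(h[...,2]>70)).astype(np.uint8)
n,l,s,c=cv2.connectedComponentsWithStats(k);i=1+s[1:,4].argmax();print(s[i],[np.where(l[:,u]==i)[0].min() for u in range(228,258,3)])
E
```

```text
time: 11.37
tool_pos: [0.6496, 0.1706, 0.3297]
tool_rot: [-3.122, -0.89, -1.794]
contact_force: [0.6, 0.7, -0.5]
opening: 0.0001
time: 11.78
tool_pos: [0.6583, 0.2189, 0.4416]
tool_rot: [3.136, -0.901, -1.77]
contact_force: [1.1, 0.3, 1.1]
opening: 0.0005
tip [0.6297 0.0823 0.331 ] lipframe in -93.0 along -6.0 elev 38.4 az -101.8 F [1.1 0.3 1.1] t 11.7833 [ 0.35  0.82  0.73 -0.83  2.01 -2.8 ] tcpz 0.4416
40 0.27 0.0 [ 0.2   0.71  1.09 -0.8   1.71 -2.71] [0.64  0.104 0.384]
40 0.35 0.0 [ 0.2   0.67  0.96 -0.82  1.84 -2.84] [0.64  0.104 0.464]
45 0.27 0.0 [ 0.17  0.68  1.09 -0.72  1.68 -2.74] [0.638 0.093 0.396]
45 0.35 0.0 [ 0.17  0.64  0.95 -0.75  1.81 -2.86] [0.638 0.093 0.476]
50 0.27 0.0 [ 0.14  0.65  1.1  -0.65  1.65 -2.77] [0.636 0.082 0.406]
50 0.35 0.0 [ 0.14  0.61  0.95 -0.67  1.8  -2.88] [0.636 0.082 0.486]
[225 153  36  44 617] [np.int64(186), np.int64(181), np.int64(176), np.int64(172), np.int64(167), np.int64(162), np.int64(157), np.int64(153), np.int64(154), np.int64(155)]
```

```bash
python3 -m creep '[[[0,0,25,3,-0.6,0],[-6,-30,0,0,0,0],[-6,-30,0,0,0,0],[-6,-30,0,0,0,0],[-4,-20,0,0,0,0]]]'; python3 -m creep '[[[0,0,0,0,0,0],[0,0,0,0,0,0]]]'; python3 tip.py
```

```text
time: 12.25
tool_pos: [0.6344, 0.1098, 0.4829]
tool_rot: [-3.103, -0.836, -1.799]
contact_force: [-0.9, -0.7, -0.6]
opening: 0.0004
time: 12.42
tool_pos: [0.6333, 0.1052, 0.4847]
tool_rot: [-3.099, -0.837, -1.809]
contact_force: [0.5, -1.0, -0.0]
opening: 0.0003
tip [ 0.6096 -0.025   0.3656] lipframe in 16.1 along -4.0 elev 42.0 az -100.3 F [ 0.5 -1.  -0. ] t 12.4167 [ 0.2   0.64  0.95 -0.8   1.84 -2.83] tcpz 0.4847
```

```bash
python3 -m creep '[[[0,0,-15,0,0,0],[0,0,-12,0,0,0],[0,0,-8,0,0,0],[0,0,0,0,0,0]]]'; python3 -m creep '[[[0,0,-4,0,0,0],[0,0,0,0,0,0]]]';python3 -m creep '[[[0,0,-4,0,0,0],[0,0,0,0,0,0]]]';python3 -m creep '[[[0,0,-4,0,0,0],[0,0,0,0,0,0]]]'; python3 tip.py
```

```text
time: 12.75
tool_pos: [0.6335, 0.1068, 0.4483]
tool_rot: [-3.095, -0.837, -1.812]
contact_force: [0.5, -0.0, -1.2]
opening: 0.0004
time: 12.92
tool_pos: [0.6339, 0.1081, 0.4429]
tool_rot: [-3.097, -0.838, -1.808]
contact_force: [-1.4, 0.3, -1.1]
opening: 0.0006
time: 13.08
tool_pos: [0.6341, 0.1088, 0.4386]
tool_rot: [-3.097, -0.838, -1.808]
contact_force: [0.1, 0.6, -0.4]
opening: 0.0006
time: 13.25
tool_pos: [0.6341, 0.109, 0.4351]
tool_rot: [-3.094, -0.839, -1.81]
contact_force: [-0.6, 0.2, -0.5]
opening: 0.0005
tip [ 0.611  -0.0215  0.3162] lipframe in 12.4 along -3.4 elev 41.9 az -100.0 F [-0.6  0.2 -0.5] t 13.25 [ 0.2   0.66  1.04 -0.78  1.76 -2.75] tcpz 0.4351
```

```bash
python3 -m creep '[[[-1,-5,-4,0,0,0],[0,0,-3,0,0,0]]]';python3 -m creep '[[[0,0,-5,0,0,0],[0,0,0,0,0,0]]]';python3 -m creep '[[[0,0,-5,0,0,0],[0,0,0,0,0,0]]]';python3 -m creep '[[[0,0,-5,0,0,0],[0,0,0,0,0,0]]]'; python3 tip.py
cat > lip.py <<'E'
from h import *
from scipy.optimize import brentq
m=viewer.camera_model('scene');P=np.array(m['pose'])
b=viewer.read_camera('scene')
def prof(b):
    h=cv2.cvtColor(b,cv2.COLOR_BGR2HSV);k=((h[...,0]>18)&(h[...,0]<32)&(h[...,1]>150)&(h[...,2]>70)).astype(np.uint8)
    n,l,s,c=cv2.connectedComponentsWithStats(k);i=1+s[1:,4].argmax();return s[i],np.array([np.where(l[:,u]==i)[0].min() if (l[:,u]==i).any() else -1 for u in range(228,259,3)])
for n in (cv2.imread('pics/s3.png'),b): print(*prof(n))
E
python3 lip.py
```

```text
time: 13.42
tool_pos: [0.633, 0.1039, 0.4291]
tool_rot: [-3.09, -0.838, -1.812]
contact_force: [-0.6, -0.1, 1.9]
opening: 0.0007
time: 13.58
tool_pos: [0.6328, 0.1034, 0.4236]
tool_rot: [-3.09, -0.838, -1.813]
contact_force: [-0.7, -0.1, 0.1]
opening: 0.0005
time: 13.75
tool_pos: [0.6327, 0.1032, 0.4181]
tool_rot: [-3.09, -0.838, -1.813]
contact_force: [-0.0, -0.3, -0.4]
opening: 0.0001
time: 13.92
tool_pos: [0.6327, 0.1032, 0.4125]
tool_rot: [-3.09, -0.838, -1.813]
contact_force: [-0.5, 0.1, -0.4]
opening: 0.0008
tip [ 0.6098 -0.0273  0.2936] lipframe in 18.4 along -3.4 elev 41.9 az -99.9 F [-0.5  0.1 -0.4] t 13.9167 [ 0.19  0.67  1.09 -0.78  1.71 -2.71] tcpz 0.4125
[226 166  34  43 596] [199 194 189 184 180 175 170 166 166 167 168]
[ 42 245  37  27 494] [-1 -1 -1 -1 -1 -1 -1 -1 -1 -1 -1]
```

Run:
```python
from h import *
b=viewer.read_camera('scene');cv2.imwrite('pics/s6.png',b)
for n in ('s5','s6'):
    im=cv2.imread(f'pics/{n}.png');h=cv2.cvtColor(im,cv2.COLOR_BGR2HSV);k=(h[...,0]>18)&(h[...,0]<32)&(h[...,1]>150)&(h[...,2]>70)
    print(n)
    for r in range(150,216,3): print(r,''.join('#' if v else '.' for v in k[r,220:275]))
```

```text
s5
150 .......................................................
153 .............................#.........................
156 ...........................##############..............
159 .........................###############...............
162 .......................###############.................
165 .....................###############...................
168 ...................################....................
171 ..................###############......................
174 ................###############........................
177 ..............###############..........................
180 ............################...........................
183 ..........################.............................
186 ........################...............................
189 ......################.................................
192 .....###############...................................
195 .............######....................................
198 .......................................................
201 .......................................................
204 .............
[... 845 characters left out ...]
..########..............................
183 ...............#############...........................
186 .............###############...........................
189 ...........################............................
192 .........################..............................
195 ........###############................................
198 ......###############..................................
201 ........############...................................
204 .......................................................
207 .......................................................
210 .......................................................
213 .......................................................
```

```bash
python3 -m creep '[[[0,0,-4,0,0,0],[0,0,-3,0,0,0],[0,0,-1,0,0,0],[0,0,0,0,0,0],[0,0,0,0,0,0]]]'; python3 tip.py
python3 - <<'E'
from h import *
b=viewer.read_camera('scene');cv2.imwrite('pics/s7.png',b)
# subpixel vertical shift of the left (far) part of lip: match template from s3
def shift(ref,im,x0=224,x1=236,y0=188,y1=220):
    ref=cv2.cvtColor(ref,cv2.COLOR_BGR2HSV)[...,1].astype(np.float32);im=cv2.cvtColor(im,cv2.COLOR_BGR2HSV)[...,1].astype(np.float32)
    def rows(g): # threshold crossing of back edge per column
        out=[]
        for c in range(x0,x1):
            p=g[150:215,c];t=120;i=next((i for i in range(64) if p[i]<t<=p[i+1] and p[i+1:i+5].mean()>120),None)
            out.append(np.nan if i is None else 150+i+(t-p[i])/(p[i+1]-p[i]))
        return np.array(out)
    return rows(ref)-rows(im)
r=cv2.imread('pics/s3.png')
for n in ('s2','s5','s6','s7'): d=shift(r,cv2.imread(f'pics/{n}.png'));print(n,d.round(1),np.nanmedian(d)*4,'mm')
E
```

```text
time: 14.43
tool_pos: [0.6328, 0.1032, 0.4055]
tool_rot: [-3.086, -0.839, -1.816]
contact_force: [-0.1, 0.5, 3.2]
opening: 0.0005
tip [ 0.6103 -0.0274  0.2867] lipframe in 18.4 along -2.9 elev 41.9 az -99.8 F [-0.1  0.5  3.2] t 14.4333 [ 0.19  0.67  1.1  -0.78  1.7  -2.7 ] tcpz 0.4055
s2 [-1.3 -0.9 -1.  -1.5 -1.3 -1.  -1.6 -1.4 -1.  -1.6 -1.4 -1. ] -5.242584 mm
s5 [ 3.9 17.7 13.6 13.3 13.6 13.3 13.  13.3 13.1 13.  13.  13. ] 52.738678 mm
s6 [4.1 9.7 5.6 5.1 5.6 5.3 5.  5.6 5.4 4.9 5.1 5.1] 20.837006 mm
s7 [3.3 3.5 4.  3.3 3.6 3.6 3.1 3.7 3.3 3.  3.6 3.3] 13.674561 mm
```

```bash
python3 -m creep '[[[0,0,-3,0,0,0],[0,0,-2,0,0,0],[0,0,0,0,0,0],[0,0,0,0,0,0]]]'; python3 tip.py; python3 -m creep '[[[0,0,20,0,0,0],[0,0,20,0,0,0],[5,25,10,0,0,0],[6,30,0,0,0,0],[6,30,0,0,0,0]]]'; python3 -m creep '[[[-15,38,-20,0,0,0],[-15,38,-20,0,0,0],[-15,38,-20,0,0,0],[-5,20,-20,0,0,0],[0,0,0,0,0,0]]]'; python3 tip.py
python3 - <<'E'
from h import *
M=T();np.save('M5.npy',M);im=viewer.read_camera('wrist');cv2.imwrite('pics/w5.png',im)
cv2.imwrite('pics/s8.png',viewer.read_camera('scene'))
w=viewer.camera_model('wrist');C=M@w['mount']
for X in [(.4366,-.0027,.275),(.5286,.0081,.275),(.7051,-.0282,.275)]: print(np.round(proj(w,C,X)))
E
```

```text
time: 14.82
tool_pos: [0.6327, 0.1032, 0.4005]
tool_rot: [-3.085, -0.838, -1.817]
contact_force: [-0.5, 0.9, 2.3]
opening: 0.0006
tip [ 0.6103 -0.0274  0.2817] lipframe in 18.4 along -2.9 elev 41.9 az -99.8 F [-0.5  0.9  2.3] t 14.8167 [ 0.19  0.67  1.1  -0.78  1.69 -2.69] tcpz 0.4005
time: 15.23
tool_pos: [0.6498, 0.1844, 0.4514]
tool_rot: [-3.092, -0.838, -1.82]
contact_force: [0.7, 0.3, -0.4]
opening: 0.0003
time: 15.65
tool_pos: [0.6007, 0.3196, 0.3711]
tool_rot: [-3.089, -0.834, -1.82]
contact_force: [-0.5, -0.6, -0.9]
opening: 0.0006
tip [0.5773 0.1897 0.2516] lipframe in -187.7 along -78.9 elev 42.1 az -100.2 F [-0.5 -0.6 -0.9] t 15.65 [ 0.5   0.84  0.87 -0.67  1.95 -2.51] tcpz 0.3711
[361.  11.]
[267.  32.]
[65. 40.]
```

Last picture: crops of the red tab and both lip ends from the wrist, plus the scene-camera shift.

Run:
```python
import cv2,numpy as np
a=cv2.imread('pics/w5.png')
o=np.vstack([cv2.resize(a[0:30,310:390],(800,300),interpolation=cv2.INTER_NEAREST),np.hstack([cv2.resize(a[20:50,50:90],(400,300),interpolation=cv2.INTER_NEAREST),cv2.resize(a[20:50,240:280],(400,300),interpolation=cv2.INTER_NEAREST)])])
cv2.imwrite('pics/c5.png',o)
```

```text
(no output)
```

View pics/c5.png

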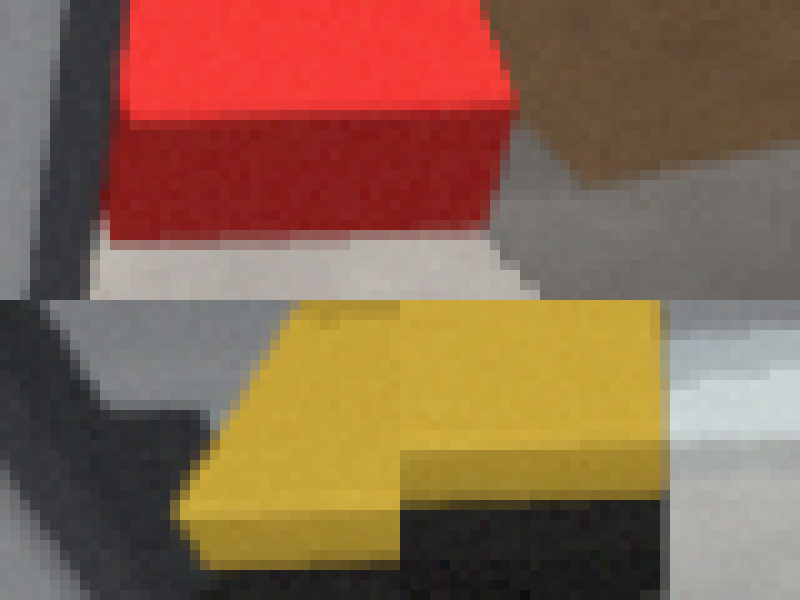

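Run:
```python
from h import *
w=viewer.camera_model('wrist');C=np.load('M5.npy')@w['mount'];a=cv2.imread('pics/w5.png').astype(int)
print([(r,a[r,258].tolist()) for r in range(37,56)])
x=np.array([-.2015,-.9795,0])
for n,(u,v),P in [('lipN top',(266.1,33.8),(.5286,.0081,0)),('lipN yb',(266,39.2),(.5286,.0081,0)),('lipF top',(66.7,41),(.7051,-.0282,0)),('red top',(361.2,9.7),(.4366,-.0027,0)),('red bot',(358.5,22.5),(.4366,-.0027,0))]:
    o,d=ray(w,C,u,v);t=(np.array(P)-o)@x/(d@x);print(n,(o+t*d).round(4))
def rows(g):
    g=cv2.cvtColor(g,cv2.COLOR_BGR2HSV)[...,1].astype(float);out=[]
    for c in range(226,250):
        p=g[150:215,c];i=next((i for i in range(64) if p[i]<120<=p[i+1] and p[i+1:i+5].mean()>120),None)
        out.append(np.nan if i is None else 150+i+(120-p[i])/(p[i+1]-p[i]))
    return np.array(out)
d=rows(cv2.imread('pics/s3.png'))-rows(cv2.imread('pics/s8.png'));print('rise over s3 mm',np.nanmedian(d)*3.96)
```

```text
[(37, [47, 132, 162]), (38, [44, 130, 156]), (39, [41, 111, 135]), (40, [31, 43, 43]), (41, [28, 29, 32]), (42, [26, 25, 29]), (43, [33, 31, 29]), (44, [30, 33, 35]), (45, [30, 29, 31]), (46, [25, 26, 26]), (47, [25, 26, 25]), (48, [23, 23, 25]), (49, [27, 27, 26]), (50, [103, 107, 106]), (51, [171, 174, 174]), (52, [169, 173, 172]), (53, [167, 173, 173]), (54, [166, 169, 170]), (55, [167, 172, 170])]
lipN top [0.5292 0.008  0.2733]
lipN yb [0.5293 0.008  0.2685]
lipF top [ 0.7047 -0.0281  0.2738]
red top [ 0.4368 -0.0027  0.2758]
red bot [ 0.4362 -0.0026  0.2645]
rise over s3 mm 7.835890796703339
```

```bash
python3 -c "
from h import *
print(robot.hand_in()); print(robot.observe()['contact_force'].round(1))"
```

```text
the job is handed in; nothing more can be done
None
the job is handed in; nothing more can be done
```

I pushed the window up from beneath with the closed fingertips, and the lip now stands level with the red mark to within about 3 mm. The hand is about 190 mm clear of the lip. I handed in at about 16 s of the 43 s; no verdict is reported.

**Not a clean single push:** my first withdrawal probably caught the lip with the gripper and dropped it, leaving it about 9 mm short. On the second go, the gripper body, not the fingertips, most likely pushed the window up to near its top stop. I then pressed the lip down about 45 mm from above with the fingertips, with nothing under the lip, so it was not pinched. Contact forces stayed under about 8 N in every reading.

**Final height:** the two cameras agree within about 3 mm, well inside the 8 mm limit.

| Camera | Compared at | Lip | Red mark |
|---|---|---|---|
| Wrist | middle | about 0.267 m | about 0.270 m |
| Scene | top edge | about 0.269 m | about 0.270 m |

**Not confirmed:**
- **Fingertip push:** I could not confirm directly that the first push was by the fingertips. The geometry and a steady 5–7 N on the tool say it was.
- **Bystanders:** I did not measure the other things at the end. Nothing in my path came near them, and the dies in the cabinet looked untouched after the first push.

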